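Start a heat-treatment run: gas, furnace, timer

TASK

Start a furnace run with light fingertip presses, in this order: push the blue palm valve on the gas box in until it stays in, then press the green start key on the furnace console, then press the orange top of the timer where it lies. Gas must be on before the heat or the timer is started; leave the yellow valve and the console's red and white keys alone, press lightly, let the keys spring back, and do not pick up or shove the timer or disturb anything else on the bench.

Things in the scene. Friction and masses are not known exactly. Their poses are not given: they have to be found in the camera images.
- blue_palm_top (a point): Centre of the top face of the blue palm valve: a blue mushroom knob 38 mm across on a metal neck with a square blue plate under it, on the flat top of the gas box. The point moves with the knob; pulled out (shut) it is 106 mm above the bench. z axis: up
- blue_palm (a joint): How far the blue palm valve is pushed in, m: 0 out (gas shut) to 0.009 fully in. It goes straight down against about 3 to 4 N and stays where it is left; the gas is on from 7 mm in. Once it is home the knob gives up to 5 mm more on an overtravel spring (4.5 to 12 N), which comes back up. It starts 0 to 1.5 mm in
- yellow_palm_top (a point): Centre of the top face of the yellow palm valve, the same as the blue one and 92 mm from it on the gas box; the two may stand either way round. Not to be pushed
- yellow_palm (a joint): How far the yellow palm valve is pushed in, m: 0 out to 0.009 in. It starts 0 to 1.5 mm in and is to stay out
- start_key_top (a point): Centre of the top face of the green start key: a round key 30 mm across in a metal bezel 39 mm across, the leftmost of three (seen from the console's low front edge). The point moves with the key; at rest it is 14 mm out of the sloping panel, about 66 mm above the bench. z axis: out of the panel, along the key's travel
- start_key (a joint): How far the green start key is pressed, m: 0 up to 0.010 fully down. Spring, about 0.7 N per mm, 7.3 N fully down; counts as pressed beyond 3.5 mm; springs back
- light_key_top (a point): Centre of the top face of the white middle key on the console, 30 mm across, not to be pressed
- light_key (a joint): How far the white key is pressed, m: 0 up to 0.010
- stop_key_top (a point): Centre of the top face of the red stop key on the console, 30 mm across, not to be pressed
- stop_key (a joint): How far the red stop key is pressed, m: 0 up to 0.010
- timer_top_mid (a point): Centre of the top face of the timer's round orange push top, 48 mm across, 40 mm above the bench at rest. The point moves with it. z axis: up
- timer_top (a joint): How far the timer's orange top is pressed, m: 0 up to 0.008 fully down. Spring, about 0.9 N per mm, 7.6 N fully down; counts as pressed beyond 3 mm; springs back
- timer: The loose white laboratory timer, 90 x 76 mm and 28 mm high without its orange top, about 0.2 kg; origin at the middle of its underside; a small display on the -x half, the orange top 14 mm towards +x
- gas_box: The light-grey gas box, 150 x 190 mm and 70 mm high, fixed to the bench; origin at the middle of its underside, the two valves 92 mm apart on its top, 25 mm towards its -x (front) side. A clear flow meter on its -y side reaches 112 mm above the bench
- console: The furnace console, a grey desk case 190 x 220 mm with a screen, 45 mm high at its front (-x) and 78 mm behind, fixed to the bench; origin at the middle of its underside. The panel slopes 10 degrees; its three keys stand 60 mm apart in a row along y near the front: green (+y), white, red
- plug: Loose brass plug 20 mm across, 26 mm high, standing on the gas box behind the valves; origin under its centre. To be left alone
- bottle: Loose amber jar with black cap, 56 mm across, 85 mm high; origin under its centre. To be left alone
- crucible: Loose white ceramic crucible 48 mm across, 42 mm high; origin under its centre. To be left alone
- flange: Loose steel flange ring 72 mm across, 16 mm high; origin under its centre. To be left alone
- boat: Loose white ceramic boat 20 x 85 mm, 14 mm high; origin under its centre. To be left alone
- carton: Loose blue carton 75 x 150 mm, 55 mm high; origin under its centre. To be left alone
- driver: Loose screwdriver 180 mm long lying on the bench, red handle 26 mm thick; origin on the bench under the middle of its length. To be left alone
- blue_valve: The blue valve's fixed neck and square blue plate (50 mm), origin under its centre on the gas box's top
- yellow_valve: The yellow valve's fixed neck and square yellow plate (50 mm), origin under its centre on the gas box's top
Not all that is in view belongs to the job. What is shaped like the timer but pink is not meant.

How it is judged:
On the way, in this order (a step that is already met when the one before it is completed fails the run):
1. the blue valve is pushed in by at least 7 mm (value of joint blue_palm above 0.007 m), for 0.1 s.
2. the green start key is pressed by at least 3.5 mm (value of joint start_key above 0.0035 m), for 0.05 s.
3. the green key is let up again (value of joint start_key below 0.0015 m), for 0.05 s.
4. the timer's orange top is pressed by at least 3 mm (value of joint timer_top above 0.003 m), for 0.05 s.
At the end, for the whole second after the job is handed in: The blue valve stays pushed in (6.5 mm or more), the yellow valve is still out (less than 3 mm in), all three console keys and the timer's top are up again (within 1.5 mm), the timer lies flat and still within 20 mm of where it was, and the other loose things are within 20 mm of where they were (value of joint blue_palm above 0.0065 m and value of joint yellow_palm below 0.003 m and value of joint each of start_key, light_key, stop_key, timer_top below 0.0015 m and distance of each of timer, plug, bottle, crucible, flange, boat, carton, driver from where it was at the start of the episode below 0.02 m and angle between timer's own z axis and vertical below 0.1 rad and linear speed of timer below 0.02 m/s); the robot touches nothing.
It fails at once if the furnace or the timer is started before the gas is on (value of joint blue_palm below 0.006 m and (value of joint start_key above 0.0035 m or value of joint timer_top above 0.003 m)).
It fails at once if the yellow valve, the red key or the white key is pushed in by more than 3 mm (value of joint any of yellow_palm, stop_key, light_key above 0.003 m).
It fails at once if the gas box, console or timer is pressed harder than 25 N (contact force between any of the fingers, the arm and gas_box above 25 N or contact force between any of the fingers, the arm and blue_valve above 25 N or contact force between any of the fingers, the arm and yellow_valve above 25 N or contact force between any of the fingers, the arm and console above 25 N or contact force between any of the fingers, the arm and timer above 25 N).
It fails at once if the timer is lifted, tipped or shoved more than 20 mm (height (world z) of timer above 0.008 m or angle between timer's own z axis and vertical above 0.2 rad or distance of timer from where it was at the start of the episode above 0.02 m).
It fails at once if another loose thing is moved more than 20 mm (distance of any of plug, bottle, crucible, flange, boat, carton, driver from where it was at the start of the episode above 0.02 m).
It also fails if it takes over 64 s, if anything falls off the work surface, if the arm or the gripper's body presses on something with over 40 N, if the wrist force passes 120 N, or if a joint passes its speed limit or range.

ROBOT

A 6-joint arm with a two-finger parallel gripper is mounted at the origin on the work surface. World frame = base frame: x ahead of the robot, y to its left, z up, the work surface at z = 0. Lengths are in m, angles in rad, forces in N, time in s.
With the tool pointing down it reaches from about 0.35 to 0.875 m from the base axis. Payload 4.2 kg.
Tool frame: the origin (TCP) lies at the very end of the fingers, on their centre line; the grasp point (between the pads) lies ctrl.grip_point_offset behind it (ctrl.grip_point_offset is the distance from the TCP to the grasp point, in m); z points along the fingers, y is the line along which they close (so a half turn about z gives the same grasp; the last joint's range is limited). The gripper opens to 85 mm and grips with 20 to 120 N. Pads are 22 mm wide; open, the fingers measure 114 mm over their backs; the gripper's body (76 mm by 85 mm) begins 54 mm behind the grasp point. The pads swing forward as they close: fully open they stand 13 mm farther back than shut.
Start: joints at [-0.871, 0.385, 0.008, 0, -1.194, -0.259], TCP at [0.267, -0.565, 0.231] pointing down, gripper open.
Joint ranges: [-3.14, 3.14], [-1.21, 2.06], [-1.07, 1.41], [-3.16, 2.05], [-2.99, -0.16], [-3.1, 3.1]. Speed limits (rad/s): [2.79, 2.79, 3.14, 3.14, 3.14, 3.14].

INTERFACE

Orientations are given as a unit quaternion [x, y, z, w].
In Python, from bench import ctrl, eyes, job gives the robot as it stands.
- The arm moves only by the shell command python3 -m crank 'ROWS' [FORCE]. ROWS is JSON, a list of rows, each a list of 7 numbers: the shift along the tool's x, y, z in cm, then the turn, a rotation vector about the tool's x, y, z in rad, then the finger opening in cm, from 0 to 8.54. In form: [[dx, dy, dz, wx, wy, wz, claw], ...]. A call has 1 to 20 rows; each row shifts and turns the commanded pose from where the row before left it, along the tool's axes as they then stand; what a row does not reach is not made up. A row lasts 1/8 s, in which the tool goes at most 62.5 mm and 10.7 degrees, less where a joint would pass 70% of its speed; a pose out of reach is approached as far as the arm can. A call with a gripper value outside its range is refused whole. The fingers move at their own pace and stop on an object; FORCE is the grip in N (left out, the last holds). Time passes only in rows, so rows that do not move let the fingers close. It gives the time, the measured TCP pose, the force, the opening and the grip force at its end, in the units of the state.
- ctrl.get_obs(): the state, without advancing time (a new reading comes with each control period).
- eyes.camera(name): name is "scene" or "top" or "wrist"; returns the picture (480x640x3 uint8, red, green, blue); there is no depth.
- eyes.get_calibration(name): a dict with "fx", "fy", "cx", "cy" (pixels), "dist_coeffs" ([k1, k2, p1, p2, k3] as OpenCV has them; the pictures are not rectified), "T" (4x4, takes a point from camera to world coordinates). Camera axes: x right, y up, looking along -z (the intrinsics and any distortion apply to the point x, -y, -z); pixel columns grow to the right and rows downward; lengths in m; the calibration is good to about 2 mm. A picture is of the moment at which its call begins: read the wrist's pose just before it. get_calibration takes no time and is no camera call; for the wrist camera it gives the pose at the moment of the call.
- job.close_job(): hands the job in; it is judged then, once.
The state is a dict: "time_s": time; "joints": joint angles; "joint_velocities": joint speeds; "effort": joint torques, N m; "position": TCP position; "tcp_rot": TCP orientation; "force": force on the tool from outside, world axes, zero at the start; "moment": the same for the moment, N m; "grip_width": finger opening in m; "grip_force": force on a finger pad.
Only numpy, scipy, OpenCV 4.12 (cv2) and the standard library are available. Lean on these libraries where they do the work, as an engineer would, in place of code of your own. Each camera call takes 0.05 s, during which the arm holds its last target. There are 200 camera calls.

## Working session

There is one attempt and no reset: what is moved stays moved. The work goes in short steps, Python scripts to look and compute and a shell command to move; the robot and the scene stay as the last step left them, time stands still between calls to the robot, and variables do not carry over. Pictures are saved under pics/ and viewed, at most 10 in all, crops included, and the job is handed in when it is done.

```bash
mkdir -p pics
cat > h.py <<'E'
import numpy as np, cv2
from bench import ctrl, eyes, job
def snap(n,f):
    c=eyes.get_calibration(n); im=eyes.camera(n); cv2.imwrite('pics/'+f+'.png',im[:,:,::-1]); return im,c
def ray(c,u,v):
    K=np.array([[c['fx'],0,c['cx']],[0,c['fy'],c['cy']],[0,0,1]])
    p=cv2.undistortPoints(np.array([[[u,v]]],float),K,np.array(c['dist_coeffs'],float))[0,0]
    T=np.array(c['T']); return T[:3,3],T[:3,:3]@np.array([p[0],-p[1],-1])
def onz(c,u,v,z):
    o,d=ray(c,u,v); return o+d*(z-o[2])/d[2]
E
python3 - <<'E'
from h import *
for n in('top','scene'):
    im,c=snap(n,n+'0'); print(n,np.round(np.array(c['T']),3).tolist())
print(ctrl.get_obs()); print(ctrl.grip_point_offset)
E
```

```text
top [[-0.029, 0.99, -0.14, 0.379], [-1.0, -0.028, 0.007, 0.005], [0.003, 0.14, 0.99, 1.108], [0.0, 0.0, 0.0, 1.0]]
scene [[-0.513, -0.491, 0.704, 1.167], [0.858, -0.315, 0.406, 0.354], [0.023, 0.812, 0.583, 0.597], [0.0, 0.0, 0.0, 1.0]]
{'time_s': 0.1, 'joints': array([-8.71393172e-01,  3.85487710e-01,  6.77955213e-03, -4.49035604e-04,
       -1.19397933e+00, -2.58585006e-01]), 'joint_velocities': array([ 0.00071758, -0.00175723,  0.00192494,  0.00251996,  0.00071051,
        0.0005217 ]), 'effort': array([-6.82286754e-04, -3.93318951e+01,  1.88929600e+01,  4.19793382e+00,
       -2.59242093e-03, -1.37606939e-06]), 'position': array([ 0.26647089, -0.5647845 ,  0.2303307 ]), 'tcp_rot': array([-2.18547908e-01,  9.75825740e-01,  9.35346469e-04, -2.50604478e-04]), 'force': array([ 1.00050909, -0.61667844,  0.01855215]), 'moment': array([ 0.00358522, -0.00871703, -0.02817157]), 'grip_force': 0.0, 'grip_width': 0.08554120258137594}
0.0187
```

View pics/top0.png

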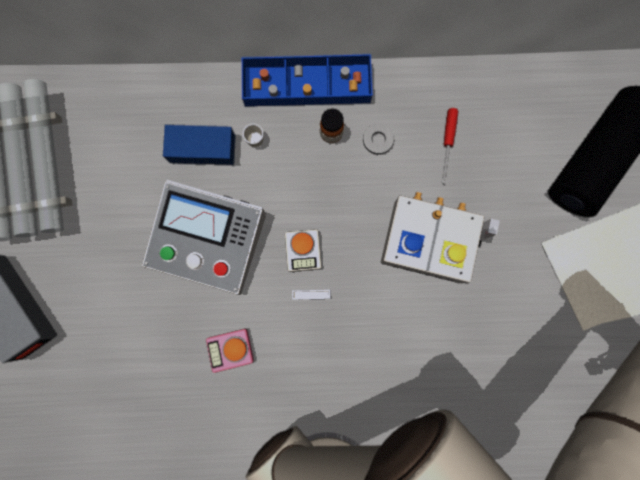

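View pics/scene0.png

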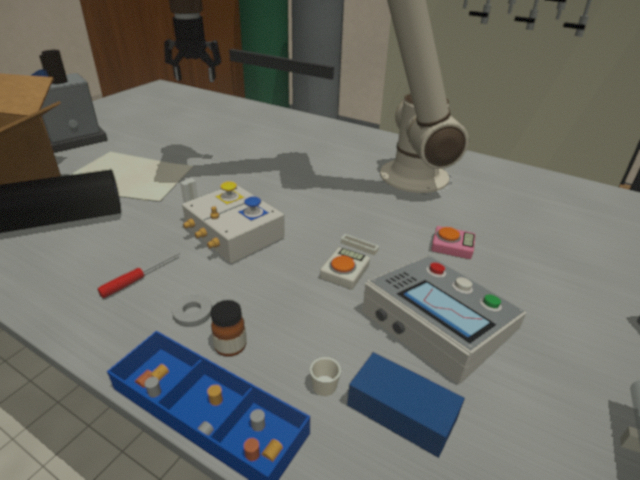

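The top view shows blue valve about (411,243), yellow (455,253), green key (167,253), white (194,261), red (221,269), white timer's orange top (302,242). The pink decoy is at (234,348). In the scene view, the blue knob is about (253,203), green key (492,300), and orange top (343,264).

```bash
cat >> h.py <<'E'
R=dict(blue=((100,130,50),(130,255,255)),yellow=((22,120,100),(35,255,255)),green=((50,120,40),(85,255,255)),orange=((4,150,120),(17,255,255)),red=((175,130,80),(180,255,255)))
def blob(im,col,u,v,r):
    hsv=cv2.cvtColor(im,cv2.COLOR_RGB2HSV); m=cv2.inRange(hsv,*map(np.array,R[col]))
    if col=='red': m|=cv2.inRange(hsv,np.array((0,130,80)),np.array((4,255,255)))
    w=np.zeros_like(m); cv2.circle(w,(int(u),int(v)),r,255,-1); m&=w
    k,l,s,c=cv2.connectedComponentsWithStats(m)
    i=1+np.argmax(s[1:,4]); return c[i],s[i]
E
python3 - <<'E'
from h import *
t=cv2.imread('pics/top0.png')[:,:,::-1].copy();s=cv2.imread('pics/scene0.png')[:,:,::-1].copy()
ct=eyes.get_calibration('top');cs=eyes.get_calibration('scene')
for n,z,a,b in(('blue',.106,(411,243,22),(253,203,10)),('yellow',.106,(455,253,22),(229,187,9)),('green',.066,(167,253,15),(492,300,15)),('red',.066,(221,269,15),(437,269,14)),('orange',.04,(302,242,17),(343,264,17))):
    (p,sp),(q,sq)=blob(t,n,*a),blob(s,n,*b)
    print(n,p.round(1),sp[2:],onz(ct,*p,z).round(4),q.round(1),sq[2:],onz(cs,*q,z).round(4))
big=cv2.resize(t[180:300,140:500],None,fx=2.2,fy=2.2,interpolation=3)
x=cv2.resize(t[190:290,370:500],(780,600),interpolation=cv2.INTER_CUBIC); cv2.imwrite('pics/crop.png',x[:,:,::-1])
E
```

```text
blue [413.1 242. ] [ 23  26 339] [ 0.5055 -0.1939  0.106 ] [252.2 201.3] [15  8 93] [ 0.5166 -0.1841  0.106 ]
yellow [454.7 253.4] [ 26  26 375] [ 0.4795 -0.2782  0.106 ] [228.3 185.9] [ 15   9 111] [ 0.4913 -0.2718  0.106 ]
green [166.8 252.7] [ 14  12 133] [0.5027 0.3284 0.066 ] [491.8 300.5] [ 15  12 136] [0.5074 0.3315 0.066 ]
red [220.1 268.6] [ 13  12 132] [0.4652 0.2147 0.066 ] [436.9 267.8] [ 15  11 117] [0.4705 0.2185 0.066 ]
orange [302. 243.] [ 21  21 339] [0.5188 0.0391 0.04  ] [342.8 263.2] [ 22  17 276] [0.5253 0.0453 0.04  ]
```

View pics/crop.png

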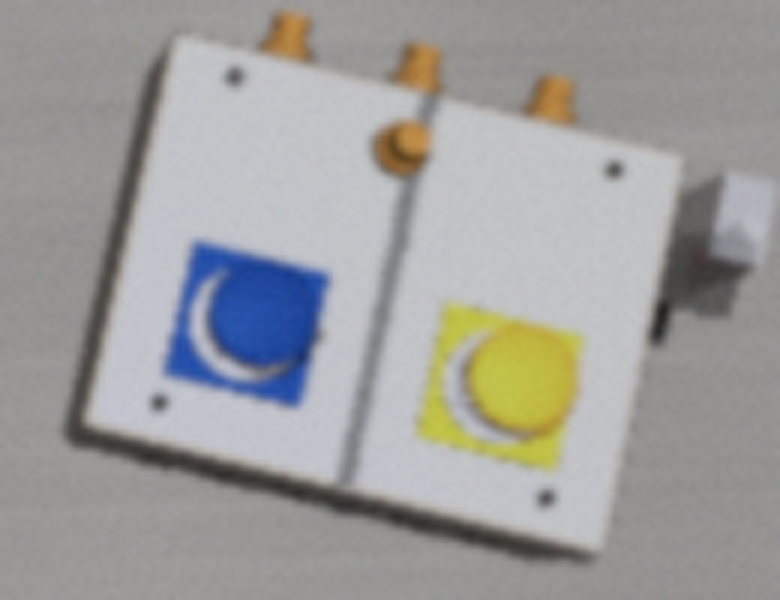

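```bash
python3 -m crank '[[-3.74,2.33,0,0,0,0,0],[-3.74,2.33,0,0,0,0,0],[-3.74,2.33,0,0,0,0,0],[-3.74,2.33,0,0,0,0,0],[-3.74,2.33,0,0,0,0,0],[-3.74,2.33,0,0,0,0,0],[-3.74,2.33,0,0,0,0,0],[-3.74,2.33,0,0,0,0,0],[-3.74,2.33,0,0,0,0,0],[-3.74,2.33,0,0,0,0,0],[0,0,0,0,0,0,0],[0,0,0,0,0,0,0]]'
cat >> h.py <<'E'
def totool(v):
    from scipy.spatial.transform import Rotation as Ro
    return 100*Ro.from_quat(ctrl.get_obs()['tcp_rot']).inv().apply(v)
E
python3 - <<'E'
from h import *
im,c=snap('wrist','w1'); print(np.round(c['T'],3).tolist(),ctrl.get_obs()['joints'].round(2),ctrl.get_obs()['tcp_rot'].round(4))
E
```

```text
time_s: 1.6
position: [0.5051, -0.1949, 0.2309]
tcp_rot: [-0.219, 0.976, 0.0, -0.001]
force: [0.2, 0.3, 0.5]
grip_width: -0.0
grip_force: 0.0
[[-0.427, -0.873, -0.237, 0.445], [0.904, -0.412, -0.113, -0.223], [0.001, -0.262, 0.965, 0.374], [0.0, 0.0, 0.0, 1.0]] [-0.07  0.24 -0.2  -0.   -1.13 -1.06] [-2.183e-01  9.759e-01  1.000e-04 -4.000e-04]
```

View pics/w1.png

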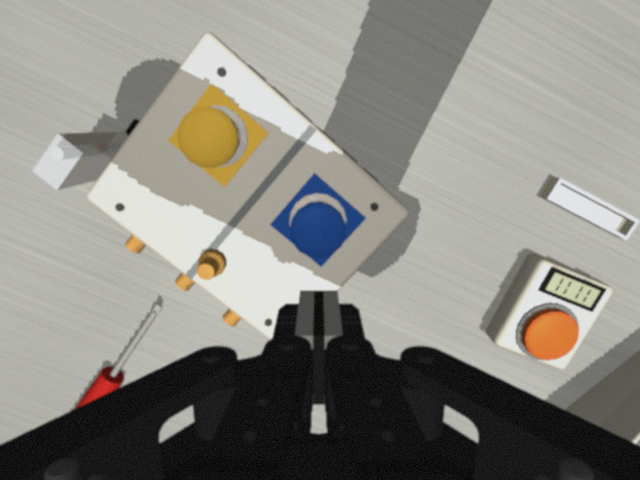

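The wrist view shows the blue knob near (319,228), yellow knob (207,138) and the orange timer top near (551,333). The shut fingertips are at about (320,293).

Run:
```python
from h import *
im=cv2.imread('pics/w1.png')[:,:,::-1].copy(); c=eyes.get_calibration('wrist')
g=cv2.medianBlur(cv2.cvtColor(im,cv2.COLOR_RGB2HSV)[:,:,2],3)
for (u,v) in ((319,228),(207,138)):
    s=g[v-45:v+45,u-45:u+45]
    h=cv2.HoughCircles(s,cv2.HOUGH_GRADIENT,1,90,param1=60,param2=8,minRadius=26,maxRadius=38)
    print(h); p=(h[0,0,0]+u-45,h[0,0,1]+v-45) if h is not None else (u,v)
    print(p,onz(c,*p,.1055).round(4))
p,s=blob(im,'orange',551,333,45); print(p,s,onz(c,*p,.04).round(4))
ob=ctrl.get_obs()['position'];print(ob,totool(onz(c,319,227,.1055)-ob))
```

```text
[[[43.5 43.5 30.7]]]
(np.float32(317.5), np.float32(226.5)) [ 0.5024 -0.1964  0.1055]
[[[54.5 43.5 31.4]]]
(np.float32(216.5), np.float32(136.5)) [ 0.4772 -0.2774  0.1055]
[550.67533767 334.67583792] [ 524  311   54   48 1999] [0.5172 0.0369 0.04  ]
[ 0.50496101 -0.19530893  0.23102216] [ 0.23777026  0.10792381 12.55244044]
```

```bash
python3 -m crank '[[0.1,0,3.8,0,0,0,0],[0,0,3.8,0,0,0,0],[0,0,3.4,0,0,0,0],[0,0,0.5,0,0,0,0],[0,0,0.3,0,0,0,0],[0,0,0.3,0,0,0,0],[0,0,0.3,0,0,0,0],[0,0,0.3,0,0,0,0],[0,0,0.2,0,0,0,0],[0,0,0.2,0,0,0,0],[0,0,0.2,0,0,0,0],[0,0,0.2,0,0,0,0],[0,0,0,0,0,0,0],[0,0,0,0,0,0,0]]'
```

```text
time_s: 3.4
position: [0.5049, -0.1954, 0.0966]
tcp_rot: [-0.219, 0.976, -0.0, 0.0]
force: [-0.3, 0.5, 5.2]
grip_width: 0.0
grip_force: 2.4
```

```bash
python3 -m crank '[[0,0,0.1,0,0,0,0],[0,0,0.1,0,0,0,0],[0,0,0,0,0,0,0],[0,0,0,0,0,0,0]]'
```

```text
time_s: 3.9
position: [0.505, -0.1955, 0.095]
tcp_rot: [-0.219, 0.976, -0.0, 0.0]
force: [-0.6, -0.2, 6.6]
grip_width: -0.0003
grip_force: 3.6
```

```bash
python3 -m crank '[[0,0,-0.5,0,0,0,0],[0,0,-1.5,0,0,0,0],[0,0,-4,0,0,0,0],[0,0,-4,0,0,0,0],[0,0,-4,0,0,0,0],[-1.84,3.95,0,0,0,0,0],[-1.84,3.95,0,0,0,0,0],[-1.84,3.95,0,0,0,0,0],[-1.84,3.95,0,0,0,0,0],[-1.84,3.95,0,0,0,0,0],[-1.84,3.95,0,0,0,0,0],[-1.84,3.95,0,0,0,0,0],[-1.84,3.95,0,0,0,0,0],[-1.84,3.95,0,0,0,0,0],[-1.84,3.95,0,0,0,0,0],[-1.84,3.95,0,0,0,0,0],[-1.84,3.95,0,0,0,0,0],[0,0,0,0,0,0,0],[0,0,0,0,0,0,0]]'
python3 - <<'E'
from h import *
im,c=snap('wrist','w2')
hsv=cv2.cvtColor(im,cv2.COLOR_RGB2HSV);P={}
for n in('green','red'):
    p,s=blob(im,n,320,240,320); P[n]=onz(c,*p,.066); print(n,p,s,P[n].round(4))
a=P['green']-P['red'];print(np.linalg.norm(a),np.degrees(np.arctan2(a[1],a[0])))
o=ctrl.get_obs();print(o['position'],o['joints'].round(2),totool(P['green']-o['position']))
E
```

```text
time_s: 6.28
position: [0.5017, 0.327, 0.2342]
tcp_rot: [-0.219, 0.976, -0.0, -0.001]
force: [0.6, 0.1, -0.5]
grip_width: -0.0
grip_force: 0.0
green [321.34762349 218.10997204] [ 303  200   38   37 1073] [0.5011 0.3299 0.066 ]
red [198.621545   104.82211198] [ 178   84   42   43 1411] [0.4643 0.2166 0.066 ]
0.11906487801661857 72.01753513447052
[0.50184058 0.32663369 0.23435639] [ 0.85  0.34 -0.05 -0.   -1.18 -1.98] [-0.08287134  0.32980929 16.83552496]
```

View pics/w2.png

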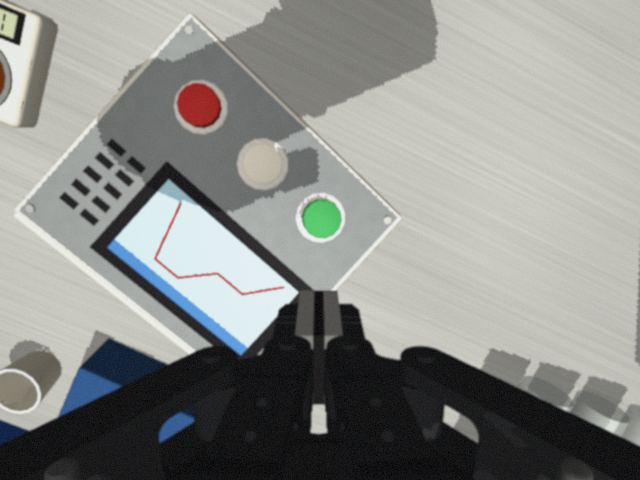

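The green key is at (321,218), white (262,163) and red (199,105). I'll tilt square to the panel and line up.

```bash
python3 -m crank '[[0,0,0,0.06,-0.0633,0,0],[0,0,0,0.06,-0.0633,0,0],[0,0,0,0,0,0,0],[0,0,0,0,0,0,0]]'
python3 - <<'E'
from h import *
from scipy.spatial.transform import Rotation as Ro
o=ctrl.get_obs();z=Ro.from_quat(o['tcp_rot']).apply([0,0,1]);print('z',z.round(3))
im,c=snap('wrist','w3');p,s=blob(im,'green',320,240,320);g=onz(c,*p,.066);print(p,g.round(4))
print(totool(g-o['position']), totool(np.array([.502,.329,.066])-o['position']))
E
```

```text
time_s: 6.82
position: [0.5024, 0.327, 0.2349]
tcp_rot: [-0.217, 0.972, -0.044, 0.075]
force: [0.2, 0.7, -0.6]
grip_width: -0.0002
grip_force: 0.0
z [ 0.165 -0.053 -0.985]
[349.36943231 188.8558952 ] [0.5008 0.33   0.066 ]
[ 2.15055847  2.3375977  16.59308171] [ 2.08326614  2.19624896 16.61869396]
```

```bash
python3 -m crank '[[2.1,2.25,0,0,0,0,0],[0,0,4,0,0,0,0],[0,0,4,0,0,0,0],[0,0,4,0,0,0,0],[0,0,3,0,0,0,0],[0,0,0.8,0,0,0,0],[0,0,0.4,0,0,0,0],[0,0,0.3,0,0,0,0],[0,0,0.2,0,0,0,0],[0,0,0.2,0,0,0,0],[0,0,0.2,0,0,0,0],[0,0,0.1,0,0,0,0],[0,0,0,0,0,0,0],[0,0,0,0,0,0,0]]'
```

```text
time_s: 8.62
position: [0.5028, 0.3301, 0.0602]
tcp_rot: [-0.218, 0.972, -0.044, 0.076]
force: [1.1, 0.3, 4.9]
grip_width: 0.0002
grip_force: 2.4
```

```bash
python3 -m crank '[[0,0,-0.3,0,0,0,0],[0,0,-0.7,0,0,0,0],[0,0,-4,0,0,0,0],[0,0,-4,0,0,0,0],[0,0,-4,0,0,0,0],[0,0,-4,0,0,0,0],[0,0,0,-0.06,0.0633,0,0],[0,0,0,-0.06,0.0633,0,0],[1.1,-3.62,0,0,0,0,0],[1.1,-3.62,0,0,0,0,0],[1.1,-3.62,0,0,0,0,0],[1.1,-3.62,0,0,0,0,0],[1.1,-3.62,0,0,0,0,0],[1.1,-3.62,0,0,0,0,0],[1.1,-3.62,0,0,0,0,0],[1.1,-3.62,0,0,0,0,0],[0,0,0,0,0,0,0],[0,0,0,0,0,0,0]]'
python3 - <<'E'
from h import *
o=ctrl.get_obs();im,c=snap('wrist','w4');p,s=blob(im,'orange',320,220,110);g=onz(c,*p,.04);print(p,s,g.round(4))
print(o['position'],o['tcp_rot'],totool(g-o['position']))
E
```

```text
time_s: 10.88
position: [0.5174, 0.0393, 0.2264]
tcp_rot: [-0.218, 0.976, 0.0, -0.001]
force: [0.4, -0.5, 1.4]
grip_width: -0.0001
grip_force: 0.0
[317.82368521 212.69655694] [ 289  184   59   58 2643] [0.5173 0.0397 0.04  ]
[0.517376   0.03930196 0.22635848] [-2.18410397e-01  9.75856450e-01  2.48672183e-04 -1.01233449e-03] [-0.031912    0.02501827 18.6358462 ]
```

View pics/w4.png

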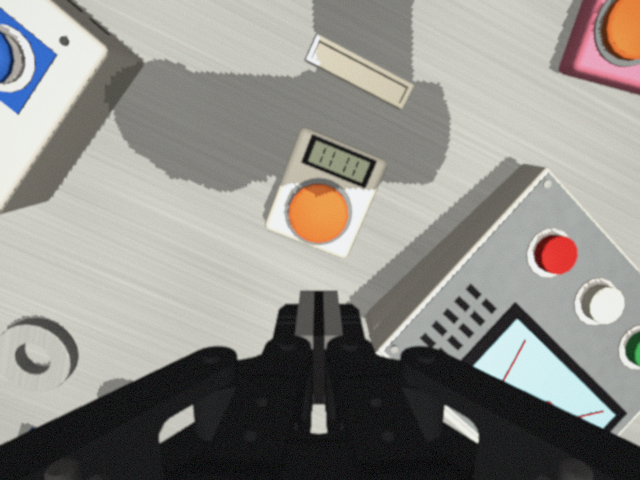

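The orange top at (318,213) is right under the tool. Next is the press.

```bash
python3 -m crank '[[0,0,4,0,0,0,0],[0,0,4,0,0,0,0],[0,0,4,0,0,0,0],[0,0,4,0,0,0,0],[0,0,1.4,0,0,0,0],[0,0,0.6,0,0,0,0],[0,0,0.4,0,0,0,0],[0,0,0.2,0,0,0,0],[0,0,0.2,0,0,0,0],[0,0,0.2,0,0,0,0],[0,0,0.2,0,0,0,0],[0,0,0,0,0,0,0],[0,0,0,0,0,0,0]]'
```

```text
time_s: 12.55
position: [0.5188, 0.0394, 0.0354]
tcp_rot: [-0.219, 0.976, 0.0, 0.001]
force: [0.6, 0.2, 4.5]
grip_width: 0.0002
grip_force: 2.2
```

```bash
python3 -m crank '[[0,0,0.08,0,0,0,0],[0,0,0,0,0,0,0],[0,0,-0.3,0,0,0,0],[0,0,-0.7,0,0,0,0],[0,0,-4,0,0,0,0],[0,0,-4,0,0,0,0],[0,0,-4,0,0,0,0],[0,0,-4,0,0,0,0],[0,0,-2,0,0,0,0],[0,0,0,0,0,0,0],[0,0,0,0,0,0,0],[0,0,0,0,0,0,0]]'
python3 - <<'E'
from h import *
im,c=snap('wrist','w5');p,s=blob(im,'orange',320,220,110);print(p,s,onz(c,*p,.04).round(4))
im,c=snap('scene','s5')
a=cv2.imread('pics/scene0.png');cv2.imwrite('pics/cmp.png',cv2.resize(np.hstack([a[160:270,170:300],im[160:270,170:300,::-1]]),None,fx=3,fy=3))
E
```

```text
time_s: 14.05
position: [0.5173, 0.039, 0.2226]
tcp_rot: [-0.218, 0.976, -0.0, -0.002]
force: [-0.5, -0.2, -0.2]
grip_width: -0.0001
grip_force: 0.0
[318.34048059 214.34861368] [ 289  185   59   59 2705] [0.5173 0.0398 0.04  ]
```

View pics/cmp.png

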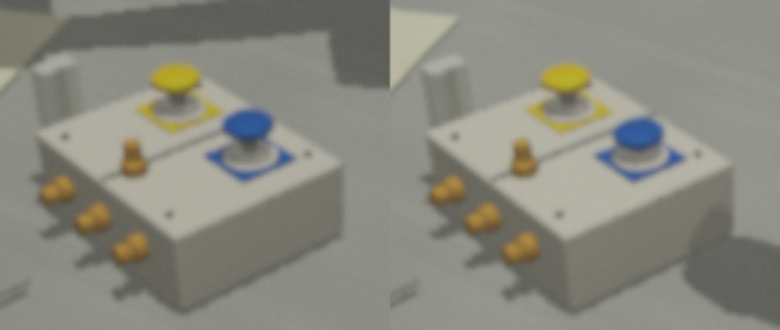

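The before-and-after view shows the blue knob lower (at about (638,133) on the right), with the yellow knob and the plug unchanged. The timer has not moved.

```bash
python3 -c "
from bench import job; print(job.close_job())"
```

```text
the job is handed in; nothing more can be done
None
```

I pushed the blue valve in (it stayed in), then pressed and released the green start key and the timer's orange top, in that order, at about 4.5–7 N each, and handed the job in; hand-in returned no verdict.

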